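# Load a heel blank and click the drilling slide into its notch

### The arm

A 6-joint arm with a two-finger parallel gripper is mounted at the origin on the work surface. World frame = base frame: x ahead of the robot, y to its left, z up, the work surface at z = 0. Lengths are in mm, angles in rad, forces in N, time in s.
With the tool pointing down it reaches from about 275 to 1000 mm from the base axis. Payload 8.4 kg.
Tool frame: the origin (TCP) lies at the very end of the fingers, on their centre line; the grasp point (between the pads) lies 19 mm behind it; z points along the fingers, y is the direction in which the jaws open and shut (so a half turn about z gives the same grasp; the last joint's range is limited). The gripper opens to 85 mm and grips with 20 to 120 N. Pads are 22 mm wide; open, the fingers measure 114 mm over their backs; the gripper's body (76 mm by 85 mm) begins 54 mm behind the grasp point. The pads swing forward as they close: fully open they stand 13 mm farther back than shut.
Start: joints at [-1.265, 0.353, 1.633, -0, 1.155, -0.002], TCP at [189.35, -595.629, 208.481] pointing down, gripper open.
Joint ranges: [-2.63, 2.63], [-0.92, 2.1], [0.06, 2.66], [-1.3, 4.44], [0, 2.69], [-3.02, 3.02]. Speed limits (rad/s): [2.22, 2.22, 2.79, 3.14, 3.14, 3.14].

### API

Orientations are given as [roll, pitch, yaw] about the fixed x, y, z axes, in that order (R = Rz(yaw) Ry(pitch) Rx(roll)).
In Python, from rig import sense, grab_frame, get_calibration, sign_off, boxes_of, trace gives the robot as it stands.
- The arm moves only by the tool servo_tool, never from a script. Its argument "rows" is a list of rows, each a list of 3 entries, a list of its own where there are three numbers: the finger opening in mm, from 0 to 85.4, then the shift along the tool's x, y, z in mm, then the turn, a rotation vector about the tool's x, y, z in degrees. A call has 1 to 8 rows; each row shifts and turns the commanded pose from where the row before left it, along the tool's axes as they then stand; what a row does not reach is not made up. A row lasts 1/8 s, in which the tool goes at most 62.5 mm and 10.7 degrees, less where a joint would pass 70% of its speed; a pose out of reach is approached as far as the arm can. A call is refused whole if a number of a shift passes 62.5 or a number of a turn 10.7, either way. A call with a gripper value outside its range is refused whole. The fingers move at their own pace and stop on an object; "force" is the grip in N (left out, the last holds). Time passes only in rows, so rows that do not move let the fingers close. It gives the time, the measured TCP pose, the force and the opening at its end, in the units of the state.
- sense(): the state, without advancing time (a new reading comes with each control period).
- grab_frame(name): name is "scene" or "top" or "wrist"; returns the picture (384x512x3 uint8, blue, green, red); there is no depth.
- get_calibration(name): a dict with "intrinsics" (3x3 intrinsics, pixels), "k1" (the pictures are not rectified: a ray, as slopes to the right and down, at radius r is drawn at 1 + k1 r^2 times it, then the intrinsics apply), "world_to_cam" (4x4, takes a point from world to camera coordinates). Camera axes: x right, y down, z forward; pixel columns grow to the right and rows downward; lengths in mm; the calibration is good to about 2 mm. A picture is of the moment at which its call begins: read the wrist's pose just before it. get_calibration takes no time and is no camera call; for the wrist camera it gives the pose at the moment of the call.
- sign_off(): hands the job in, once; it reports no verdict.
Trained networks look in the newest picture that a camera, given by its name, has taken for a name from the list of things; names that differ only in an ending like _2 or _b are one class to them, and where a whole thing is asked for, a point or a joint stands for the part that bears it (a point fixed in the world has none). Each returns a list of dicts, best first, with "conf" (0 to 1); they miss things now and then, are a little off and sometimes report something else, mostly with a low value. They report only what shows in the picture. A call takes as long as a camera call. They do not tell look-alikes from the thing itself.
- boxes_of(camera, thing): "centre" ([x, y, z] in mm, in the coordinates of the camera as it stood for that picture, good to about 4 mm: the middle of the surface that is visible of it).
- trace(camera, thing): "mask" (384x512 bool, what is visible of it).
The state is a dict: "clock": time; "qpos": joint angles; "qvel": joint speeds; "joint_efforts": joint torques, N m; "eef_pos": TCP position; "tcp_rot": TCP orientation; "contact_force": force on the tool from outside, world axes, zero at the start; "wrist_torque": the same for the moment, N m; "opening": opening from 0.0 (shut) to 1.0 (fully open).
Only numpy, scipy, OpenCV 4.12 (cv2) and the standard library are available. Lean on these libraries where they do the work, as an engineer would, in place of code of your own. Each camera call takes 0.05 s, during which the arm holds its last target. There are 200 camera calls.

### The job

Turn the hollow heel blank over and set it open end down over the upright peg on the drilling jig's carriage, fully home, and let go of it. Then grip the carriage by its black knob and slide it along the rails until you feel its spring ball drop into the notch under the drill bush, without running past it, and finish still gripping the knob with the carriage held in the notch, ready for drilling. Leave the jar, the hammer and the bundle of patterns alone.

Things in the scene. Friction and masses are not known exactly. Their poses are not given: they have to be found in the camera images.
- heel: cream plastic heel blank, hollow, about 90 g, 60 long, 46 wide, 48 from flat face to rounded back, walls 5, one end closed, one open. Starts lying on its flat face. Origin: centre of that face. x runs along its length out of the open mouth, y across the 46 mm between its flat parallel sides (grasp these), z from flat face to rounded back (up as it lies). Any turn about the peg is fine
- heel_mouth (a point): centre of the heel blank's open mouth: 30 along x and 24 along z from the heel's origin; heel's axes. The cavity behind it is 36 wide (y) by 38 (z) by 55 deep, centred here
- heel_end (a point): centre of the heel blank's closed end: -30 along x and 24 along z from the heel's origin; same axes as the heel
- carriage: origin: foot of the carriage's upright steel peg, on the carriage's flat top, 36 above the table. Peg round, 30 in diameter, 42 tall, domed tip; the heel's rim rests on the flat top round it, its closed end then 60 up. Jig axes: z up, y along the rails; slides towards -y. Aluminium carriage 70 wide, 29 ahead of the peg (-y) to 136 behind, spring ball in an ear on its +x side
- knob (a point): middle of the black upright cylindrical knob on the carriage, 24 in diameter, black from 12 to 52 above the carriage's top; it stands 110 behind the peg (to +y). This point is 32 above the carriage's top; jig axes
- notch (a point): the notch between two small steel ridges on the bracket's foot, 48 to +x of the rails' middle, 16 above the table. Carriage friction about 1.5 N. From 11 to 6 mm before the notch the ball climbs a ridge (up to about 6 N), then is drawn in (the force turns round); beyond it the same resistance comes again, and 6 mm past the ball is out. The carriage's end stop is farther on
- bracket: fixed green bracket: post on the far (+x) side of the rails, arm 26 wide reaching over them, underside 122 above the table, holding the steel drill bush. Origin on the table plane below the bush; jig axes. The notch is here: the ball is in it when the peg's axis is below the bush (carriage at y = 0 of the bracket), 100 to 165 mm ahead of where the carriage starts
- bush (a point): lower mouth of the steel drill bush (18 in diameter), 112 above the table, straight above where the peg must come; jig axes
- jig: fixed grey base plate of the jig, 150 (x) by 420 (y) by 12, from 50 before the rails' middle to 100 beyond. Origin on the table under the middle of the two steel rails; y along the rails, z up
- jar: closed brown glass jar, 64 in diameter, 95 tall, origin at its underside; a bystander
- bundle: strapped bundle of card patterns, 115 by 86 by 65 high, origin at its underside; a bystander
- hammer: hammer with wooden handle, 260 long, lying beside the jig (+y), origin at its underside; a bystander
Mind the look-alikes: they are no part of the job. Of the things that look like the heel, the middle-sized one is meant.

How it is judged:
By the outcome, as a careful person would: the job done as asked, in the order asked, and still so for the second after the job is handed in, while the arm keeps its last pose, push and grip.
It also fails if it takes over 67 s, if anything falls off the work surface, if the arm or the gripper's body presses on something with over 40 N, if the wrist force passes 120 N, or if a joint passes its speed limit or range.

## Working session

There is one attempt and no reset: what is moved stays moved. The work goes in short steps, Python scripts to look and compute and a tool call to move; the robot and the scene stay as the last step left them, time stands still between calls to the robot, and variables do not carry over. Pictures are saved under pics/ and viewed, about 8 in all and at most 12, crops included, and the job is handed in when it is done.

Besides the shell and the picture viewer there is one more tool, called after "Emit:" as name(argument=value, ...), one argument or row to a line, values as JSON. servo_tool: Moves the arm, as the interface text tells. Its arguments: {"type":"object","properties":{"rows":{"type":"array","items":{"type":"array"}},"force":{"type":"number"}},"required":["rows"]}

```bash
ls; mkdir -p pics; cat > h.py <<'E'
import numpy as np, cv2
from rig import *
from scipy.spatial.transform import Rotation as R
def cam2world(cal,p):
    T=np.linalg.inv(np.array(cal["world_to_cam"]));return (T@np.r_[p,1])[:3]
def pix2plane(cal,uv,z):
    K=np.array(cal["intrinsics"]);d=np.array([(uv[0]-K[0,2])/K[0,0],(uv[1]-K[1,2])/K[1,1]])
    s=d.copy()
    for _ in range(20): s=d/(1+cal["k1"]*(s@s))
    T=np.linalg.inv(np.array(cal["world_to_cam"]));o=T[:3,3];v=T[:3,:3]@np.r_[s,1]
    return o+v*(z-o[2])/v[2]
def proj(cal,P):
    T=np.array(cal["world_to_cam"]);p=T@np.r_[P,1];s=p[:2]/p[2];s=s*(1+cal["k1"]*(s@s))
    K=np.array(cal["intrinsics"]);return K[:2,:2]@s+K[:2,2]
E
python3 - <<'E'
from h import *
s=sense();print(s["clock"],s["eef_pos"],s["tcp_rot"])
ims=[]
for n in ["top","scene"]:
    im=grab_frame(n);cv2.imwrite(f"pics/{n}0.png",cv2.resize(im,(800,600),interpolation=cv2.INTER_CUBIC))
    c=get_calibration(n)
    T=np.linalg.inv(np.array(c["world_to_cam"]));print(n,T[:3,3].round(),T[:3,2].round(2))
    for t in ["heel","heel_mouth","heel_end","carriage","knob","notch","bracket","bush","jig","jar","bundle","hammer"]:
        print(n,t,[(round(b["conf"],2),cam2world(c,b["centre"]).round(0).tolist()) for b in boxes_of(n,t)])
E
```

```text
pics
0.0 [ 189.19446497 -595.1387818   207.76004687] [-3.14018752e+00 -2.36988290e-05  3.07739256e-01]
top [ 356.  -25. 1299.] [ 0.17  0.01 -0.99]
top heel [(0.67, [441.0, 153.0, 35.0]), (0.64, [441.0, -90.0, 65.0]), (0.52, [435.0, 30.0, 40.0])]
top heel_mouth [(0.56, [440.0, -91.0, 62.0]), (0.48, [433.0, 25.0, 45.0]), (0.48, [445.0, 158.0, 30.0])]
top heel_end [(0.96, [438.0, -91.0, 62.0]), (0.68, [445.0, 156.0, 31.0]), (0.53, [434.0, 30.0, 47.0])]
top carriage [(0.76, [633.0, 67.0, 38.0]), (0.31, [669.0, 375.0, 26.0])]
top knob [(0.67, [631.0, 64.0, 34.0])]
top notch [(0.63, [647.0, -128.0, 141.0])]
top bracket [(0.63, [646.0, -130.0, 137.0]), (0.34, [631.0, 67.0, 36.0])]
top bush [(0.69, [647.0, -131.0, 141.0])]
top jig [(0.56, [636.0, 3.0, 11.0])]
top jar [(0.72, [425.0, 268.0, 95.0])]
top bundle [(0.6, [443.0, -454.0, 69.0])]
top hammer [(0.63, [668.0, 377.0, 22.0])]
scene [1146.  349.  995.] [-0.51 -0.35 -0.78]
scene heel [(0.74, [449.0, 32.0, 35.0]), (0.74, [458.0, 154.0, 26.0]), (0.62, [456.0, -93.0, 56.0])]
scene heel_mouth [(0.97, [458.0, -89.0, 52.0]), (0.75, [452.0, 35.0, 46.0]), (0.75, [459.0, 155.0, 27.0])]
scene heel_end [(0.79, [455.0, -97.0, 51.0]), (0.64, [450.0, 38.0, 37.0]), (0.58, [455.0, 158.0, 29.0])]
scene carriage [(0.92, [645.0, 69.0, 36.0])]
scene knob [(0.78, [648.0, 67.0, 35.0]), (0.52, [459.0, -448.0, 64.0])]
scene notch [(0.77, [672.0, -133.0, 126.0])]
scene bracket [(0.65, [674.0, -130.0, 126.0]), (0.53, [646.0, 69.0, 36.0])]
scene bush [(0.95, [674.0, -127.0, 124.0]), (0.28, [700.0, 383.0, 25.0])]
scene jig [(0.96, [661.0, 40.0, 14.0])]
scene jar [(0.93, [453.0, 276.0, 71.0])]
scene bundle [(0.78, [462.0, -450.0, 63.0])]
scene hammer [(0.79, [697.0, 381.0, 26.0])]
```

View pics/top0.png

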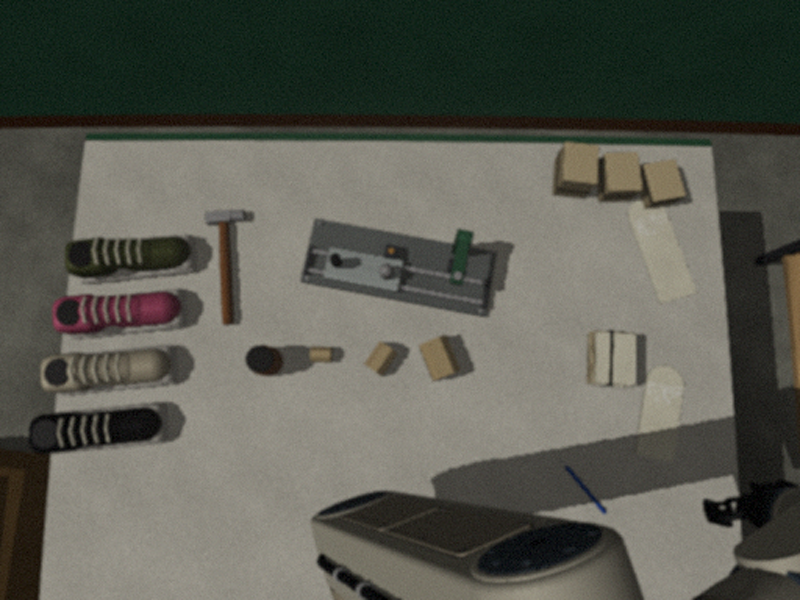

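View pics/scene0.png

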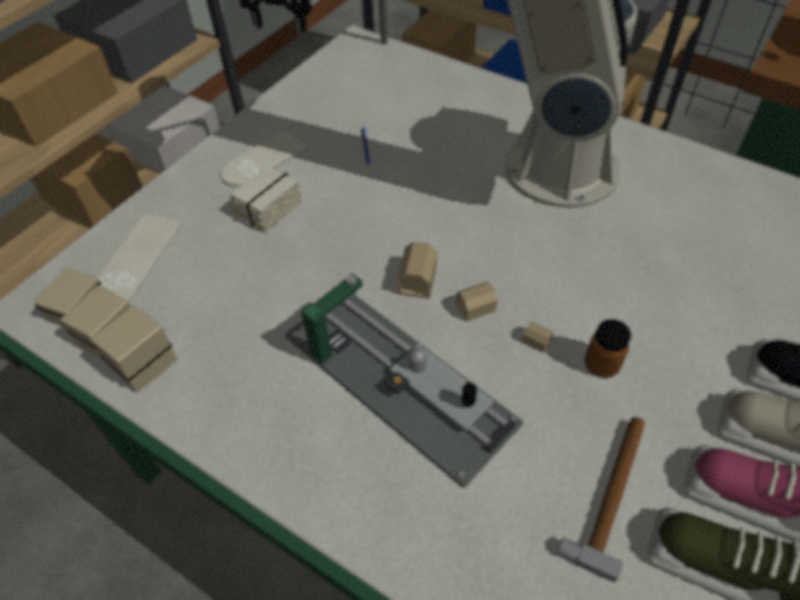

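The top view shows the jig with its carriage at about (385,268) of 800×600, the bracket at (460,260), and three heel look-alikes at (437,357), (380,357) and (320,354). The middle-sized one is at (380,357). In the scene view it is at (478,300). The jar, hammer and bundle are clear of the work area.

```bash
python3 - <<'E'
from h import *
c=get_calibration("wrist");T=np.linalg.inv(np.array(c["world_to_cam"]))
s=sense();Rt=R.from_euler("xyz",s["tcp_rot"]).as_matrix()
print("cam in tool",(Rt.T@(T[:3,3]-s["eef_pos"])).round(1));print((Rt.T@T[:3,:3]).round(3));print(np.array(c["intrinsics"]).round(1),c["k1"])
ims=[]
for n in ["scene","top"]:
    im=cv2.imread(f"pics/{n}0.png");c=get_calibration(n)
    u=proj(c,[440,30,20])*800/512
    x,y=u.astype(int);ims.append(cv2.resize(im[y-50:y+50,x-50:x+50],(400,400),interpolation=cv2.INTER_CUBIC))
cv2.imwrite("pics/crop0.png",np.hstack(ims))
E
```

```text
cam in tool [  71.6    0.8 -165.2]
[[ 0.    -0.959 -0.284]
 [ 1.     0.     0.   ]
 [ 0.    -0.284  0.959]]
[[283.2   0.  261.4]
 [  0.  283.2 193.5]
 [  0.    0.    1. ]] -0.006543353663083864
```

Emit:
servo_tool(
  rows=[
    [85,[31,-37,-7],[0,0,0]],
    [85,[31,-37,-7],[0,0,0]],
    [85,[31,-37,-7],[0,0,0]],
    [85,[31,-37,-7],[0,0,0]],
    [85,[31,-37,-7],[0,0,0]],
    [85,[31,-37,-7],[0,0,0]],
    [85,[31,-37,-7],[0,0,0]],
    [85,[31,-37,-7],[0,0,0]],
  ],
)

```text
clock: 2.3
eef_pos: [336.4, -237.0, 265.0]
tcp_rot: [3.141, -0.001, 0.307]
contact_force: [1.3, -0.6, 1.1]
opening: 0.994
```

View pics/crop0.png

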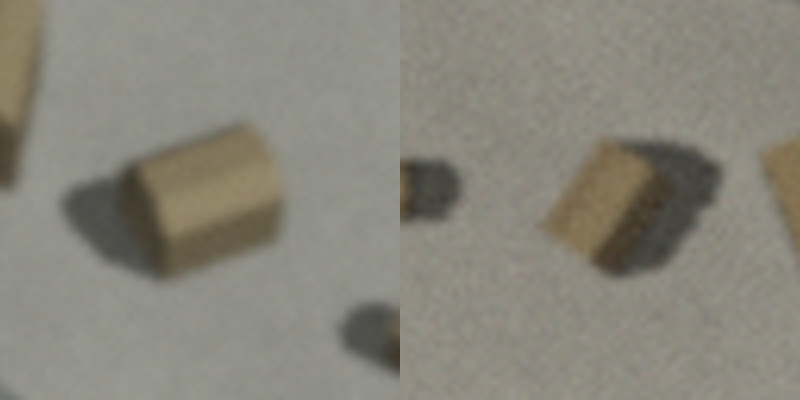

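The crop shows the middle heel lying with its long axis at about -35°/145° world yaw. One end is visible at left, but I can't tell whether it is open, so I'll look from nearby with the wrist camera.

```bash
cat >> h.py <<'E'
def plan(P0,R0,P1,R1,n,g,dec=1):
    """rows from pose to pose, rounded; prints them and the end reached"""
    import json
    from scipy.spatial.transform import Slerp
    P=np.array(P0,float);Rc=R0;S=Slerp([0,1],R.concatenate([R0,R1]));rows=[]
    for i in range(1,n+1):
        d=np.round(Rc.inv().apply(np.array(P0)+(np.array(P1)-P0)*i/n-P),dec)
        w=np.round((Rc.inv()*S(i/n)).as_rotvec(degrees=True),dec)
        P=P+Rc.apply(d);Rc=Rc*R.from_rotvec(w,degrees=True)
        rows.append([g,(d+0).tolist(),(w+0).tolist()])
    print(json.dumps(rows));return P,Rc
def cur():
    s=sense();return np.array(s["eef_pos"]),R.from_euler("xyz",s["tcp_rot"])
def down(yaw): return R.from_euler("xyz",[np.pi,0,yaw])
E
python3 - <<'E'
from h import *
p,r=cur();print(plan(p,r,[525,-30,200],down(-.61),8,85))
print(sense()["qpos"])
E
```

```text
[[85, [30.3, -17.5, 8.1], [0.0, 0.0, 6.6]], [85, [28.1, -20.9, 8.2], [0.0, 0.0, 6.5]], [85, [25.5, -24.0, 8.1], [0.0, 0.0, 6.6]], [85, [22.6, -26.7, 8.1], [0.0, 0.0, 6.6]], [85, [19.4, -29.1, 8.1], [0.0, 0.0, 6.6]], [85, [15.9, -31.2, 8.2], [0.0, 0.0, 6.5]], [85, [12.3, -32.8, 8.1], [0.0, 0.0, 6.6]], [85, [8.4, -34.0, 8.1], [0.0, 0.0, 6.6]]]
(array([525.00232614, -29.95577439, 200.01627408]), Rotation.from_matrix(array([[ 8.19302692e-01, -5.73360787e-01,  7.12445301e-04],
                            [-5.73360694e-01, -8.19302992e-01, -3.48999562e-04],
                            [ 7.83811230e-04, -1.22551851e-04, -9.99999685e-01]])))
[-6.17516254e-01 -5.23728709e-02  1.98767181e+00  1.37007836e-04
  1.20551078e+00  6.45790051e-01]
```

Emit:
servo_tool(
  rows=[
    [85,[30,-17,8],[0,0,6.6]],
    [85,[28,-21,8],[0,0,6.6]],
    [85,[25,-24,8],[0,0,6.6]],
    [85,[23,-27,8],[0,0,6.6]],
    [85,[19,-29,8],[0,0,6.6]],
    [85,[16,-31,8],[0,0,6.6]],
    [85,[12,-33,8],[0,0,6.6]],
    [85,[8,-34,8],[0,0,6.6]],
  ],
)

```text
clock: 3.3
eef_pos: [524.4, -30.6, 200.3]
tcp_rot: [-3.141, -0.0, -0.617]
contact_force: [0.8, 0.2, -0.8]
opening: 0.999
```

```bash
python3 - <<'E'
from h import *
print(cur()[0],sense()["qpos"].round(3) if hasattr(sense()["qpos"],'round') else sense()["qpos"])
c=get_calibration("wrist");im=grab_frame("wrist")
cv2.imwrite("pics/w1raw.png",im);cv2.imwrite("pics/w1.png",cv2.resize(im,(800,600),interpolation=cv2.INTER_CUBIC))
import pickle;pickle.dump(c,open("w1.pkl","wb"))
for t in ["heel","heel_mouth","heel_end","knob","bush"]:
    print(t,[(round(b["conf"],2),cam2world(c,b["centre"]).round(0).tolist()) for b in boxes_of("wrist",t)])
E
```

```text
[524.37111976 -30.63835817 200.31072104] [-0.061  0.207  1.854 -0.     1.081  2.127]
heel [(0.89, [449.0, 22.0, 46.0]), (0.86, [452.0, -99.0, 59.0])]
heel_mouth [(0.82, [447.0, -96.0, 60.0]), (0.65, [449.0, 148.0, 28.0]), (0.61, [448.0, 20.0, 45.0])]
heel_end [(0.79, [454.0, -101.0, 61.0]), (0.75, [449.0, 149.0, 28.0]), (0.56, [445.0, 30.0, 41.0])]
knob [(0.7, [634.0, 61.0, 35.0])]
bush [(0.94, [615.0, -130.0, 133.0])]
```

View pics/w1.png

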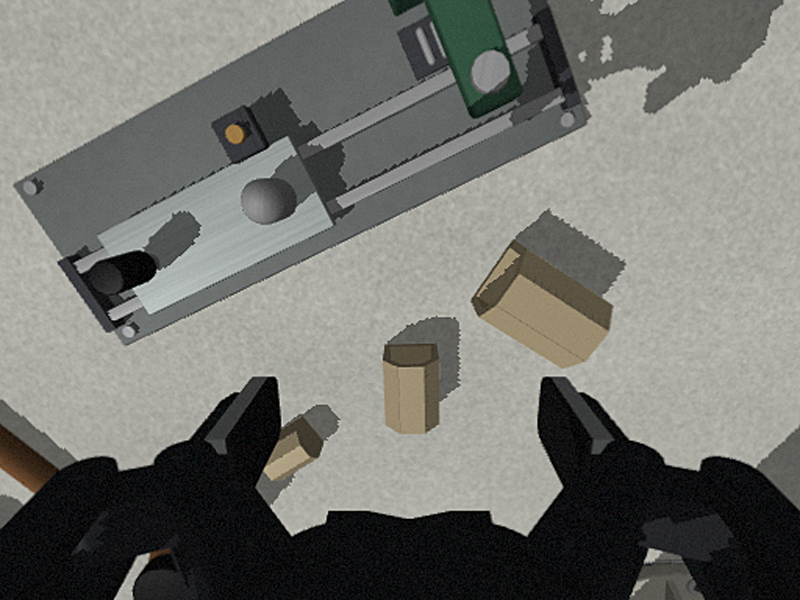

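The wrist view is clear. The middle heel is at (411,390) with its mouth open towards image-up, which is tool +x. The peg dome is at (266,200), the knob top at (110,277), the ridges near (425,45) and the bush at (491,70).

```bash
python3 - <<'E'
from h import *
import pickle;c=pickle.load(open("w1.pkl","rb"))
im=cv2.imread("pics/w1raw.png")
k=.64
def P(x,y,z): return pix2plane(c,(x*k,y*k),z)
for n,a in dict(mA=(384,346,0),mB=(439,345,0),topm=(412,366,48),tope=(412,433,48),knobtop=(108,277,88),bush140=(491,70,140),bush150=(491,70,150),ridge1=(418,48,16),ridge2=(429,43,16),j1=(14,184,12),j2=(590,118,12),j3=(127,346,12),cA=(293,137,36),cB=(336,222,36)).items(): print(n,P(*a).round(1))
s=sense();print(s["contact_force"])
# fine views: heel and carriage/notch
x=cv2.resize(im[215:285,225:305],(560,490),interpolation=cv2.INTER_CUBIC)
y=cv2.resize(im[0:60,235:345],(770,420),interpolation=cv2.INTER_CUBIC)
cv2.imwrite("pics/z1.png",cv2.resize(im[0:160,130:350],(800,582),interpolation=cv2.INTER_CUBIC))
# fit heel: trace mask silhouettes vs model
m=[t for t in trace("wrist","heel")]
for t in m:
    ys,xs=np.nonzero(t["mask"]);print(round(t["conf"],2),xs.mean(),ys.mean(),len(xs),xs.min(),xs.max(),ys.min(),ys.max())
sel=[t for t in m if abs(np.nonzero(t["mask"])[1].mean()-263)<12]
if sel:
    M=sel[0]["mask"].astype(np.uint8)
    from scipy.optimize import minimize
    V=np.array([[sx*30,y,z] for sx in(-1,1) for y,z in((-23,0),(23,0),(-23,30),(23,30),(-12,48),(12,48))],float)
    def sil(q):
        ca,sa=np.cos(q[2]),np.sin(q[2])
        W=[(q[0]+ca*v[0]-sa*v[1],q[1]+sa*v[0]+ca*v[1],v[2]) for v in V]
        pts=np.array([proj(c,w) for w in W],np.float32);h=cv2.convexHull(pts)
        o=np.zeros((384*4,512*4),np.uint8);cv2.fillConvexPoly(o,np.round(h*4+1.5).astype(np.int32),1);return o
    M4=cv2.resize(M,(2048,1536),interpolation=cv2.INTER_NEAREST)
    f=lambda q:(sil([q[0],q[1],q[2]/50])!=M4).sum()/16
    r=minimize(f,[442,28,-.61*50],method="Nelder-Mead",options=dict(initial_simplex=[[442,28,-30],[450,28,-30],[442,36,-30],[442,28,-25]]))
    print(r.x[:2],r.x[2]/50,r.fun,M.sum())
E
```

```text
mA [474.3  30.3   0. ]
mB [446.8 -10.1   0. ]
topm [462.3   8.7  48. ]
tope [413.4  43.3  48. ]
knobtop [642.  122.4  88. ]
bush140 [ 597.5 -130.5  140. ]
bush150 [ 596.9 -128.   150. ]
ridge1 [ 647.2 -127.3   16. ]
ridge2 [ 645.3 -135.5   16. ]
j1 [753.1 181.6  12. ]
j2 [ 536.  -205.6   12. ]
j3 [605.8 207.5  12. ]
cA [648.6 -20.9  36. ]
cB [584.7  -9.2  36. ]
[ 0.70992557  0.01159383 -0.81625833]
0.95 262.95342886386896 247.6734902763562 1954 245 280 220 277
0.89 187.5847750865052 287.9065743944637 867 169 206 269 307
0.81 347.0901831845937 196.55472052606856 4258 302 392 154 235
[438.22221443  26.89478945] -0.593072470376557 43.9375 1954
```

View pics/z1.png

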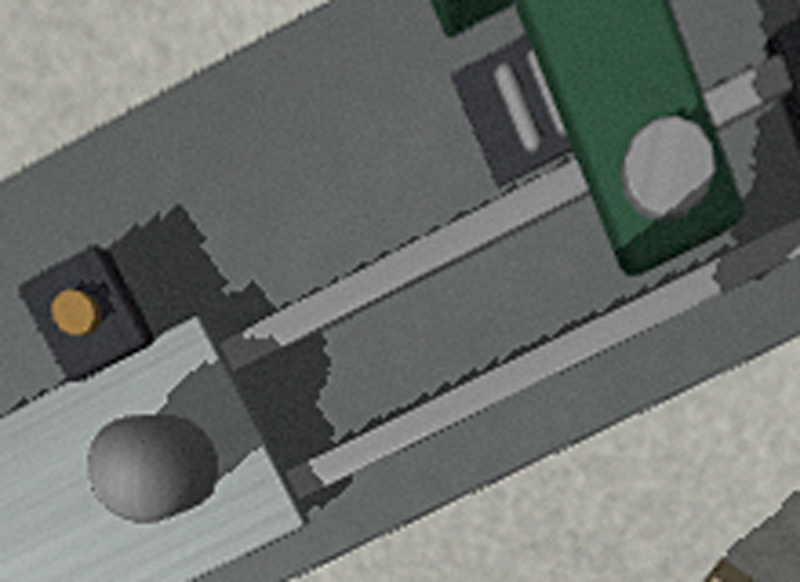

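The heel fit is at (438,27), with its mouth along yaw -0.59. The carriage and jig read clearly: jig yaw ≈ -0.17, peg ≈ (623,14), knob 110 behind it, bush ≈ (598,-130), so about 145 mm of slide. The near ridge is at (517,107) in the zoom. I'll grasp with tool x opposite to heel x, so the camera ends up above the tool after the flip.

```bash
cat >> h.py <<'E'
def planz(P0,R0,P1,dyaw,n,g):
    import json
    P=np.array(P0,float);Rc=R0;rows=[]
    for i in range(1,n+1):
        d=np.round(Rc.inv().apply(np.array(P0)+(np.array(P1)-P0)*i/n-P),1)
        w=np.round((Rc.inv()*R.from_euler("z",dyaw*i/n)*R0).as_rotvec(degrees=True),1)
        P=P+Rc.apply(d);Rc=Rc*R.from_rotvec(w,degrees=True)
        rows.append([g,(d+0).tolist(),(w+0).tolist()])
    for k in range(0,n,8): print(json.dumps(rows[k:k+8]))
    return P,Rc
E
python3 - <<'E'
from h import *
p,r=cur();P,Rc=planz(p,r,[424,36.5,110],3.166,18,85);print(P,Rc.as_euler("xyz"))
E
```

```text
[[85, [-6.7, 0.0, 5.0], [0.0, 0.0, -10.1]], [85, [-6.6, -1.1, 5.1], [0.0, 0.0, -10.1]], [85, [-6.3, -2.3, 5.0], [0.0, 0.0, -10.0]], [85, [-5.9, -3.3, 5.1], [0.0, 0.0, -10.1]], [85, [-5.1, -4.3, 5.0], [0.0, 0.0, -10.1]], [85, [-4.3, -5.1, 5.0], [0.0, 0.0, -10.1]], [85, [-3.3, -5.8, 5.1], [0.0, 0.0, -10.0]], [85, [-2.3, -6.3, 5.0], [0.0, 0.0, -10.1]]]
[[85, [-1.2, -6.6, 5.1], [0.0, 0.0, -10.1]], [85, [0.1, -6.7, 5.0], [0.0, 0.0, -10.1]], [85, [1.2, -6.6, 5.0], [0.0, 0.0, -10.1]], [85, [2.3, -6.3, 5.1], [0.0, 0.0, -10.0]], [85, [3.5, -5.8, 5.0], [0.0, 0.0, -10.1]], [85, [4.3, -5.1, 5.1], [0.0, 0.0, -10.1]], [85, [5.2, -4.2, 5.0], [0.0, 0.0, -10.1]], [85, [5.8, -3.3, 5.0], [0.0, 0.0, -10.0]]]
[[85, [6.4, -2.2, 5.1], [0.0, 0.0, -10.1]], [85, [6.6, -1.1, 5.0], [0.0, 0.0, -10.1]]]
[423.96855033  36.47511341 110.02411854] [-3.14150102e+00  2.01420794e-04  2.55263670e+00]
```

Emit:
servo_tool(
  rows=[
    [85,[-7,0,5],[0,0,-10]],
    [85,[-7,-1,5],[0,0,-10]],
    [85,[-6,-2,5],[0,0,-10]],
    [85,[-6,-3,5],[0,0,-10]],
    [85,[-5,-4,5],[0,0,-10]],
    [85,[-4,-5,5],[0,0,-10]],
    [85,[-3,-6,5],[0,0,-10]],
    [85,[-2,-6,5],[0,0,-10]],
  ],
)

```text
clock: 4.65
eef_pos: [479.7, -2.0, 160.8]
tcp_rot: [3.141, -0.0, 0.788]
contact_force: [0.4, 1.0, -0.2]
opening: 0.998
```

Emit:
servo_tool(
  rows=[
    [85,[-1,-7,5],[0,0,-10]],
    [85,[0,-7,5],[0,0,-10]],
    [85,[1,-7,5],[0,0,-10]],
    [85,[2,-6,5],[0,0,-10]],
    [85,[3,-6,5],[0,0,-10]],
    [85,[4,-5,5],[0,0,-10]],
    [85,[5,-4,5],[0,0,-10]],
    [85,[6,-3,5],[0,0,-10]],
  ],
)

```text
clock: 5.65
eef_pos: [436.0, 28.8, 120.8]
tcp_rot: [3.141, 0.0, 2.184]
contact_force: [-0.6, -0.2, 1.3]
opening: 0.999
```

Emit:
servo_tool(
  rows=[
    [85,[6,-2,5],[0,0,-10]],
    [85,[7,-1,5],[0,0,-10]],
    [85,[0,0,0],[0,0,0]],
  ],
)

```text
clock: 6.02
eef_pos: [424.9, 37.0, 110.6]
tcp_rot: [-3.141, -0.0, 2.527]
contact_force: [-0.1, -0.0, -0.0]
opening: 0.995
```

```bash
python3 - <<'E'
from h import *
p,r=cur();print(p,r.as_euler("xyz"),np.round(sense()["qpos"],3))
c=get_calibration("wrist");im=grab_frame("wrist")
cv2.imwrite("pics/w2raw.png",im)
for t in ["heel"]:
    print(t,[(round(b["conf"],2),cam2world(c,b["centre"]).round(0).tolist()) for b in boxes_of("wrist",t)])
q=[438.2,26.9,-.593]
V=np.array([[sx*30,y,z] for sx in(-1,1) for y,z in((-23,0),(23,0),(-23,30),(23,30),(-12,48),(12,48))],float)
ca,sa=np.cos(q[2]),np.sin(q[2]);im=cv2.resize(im,(768,576))
for v in V:
    u=proj(c,(q[0]+ca*v[0]-sa*v[1],q[1]+sa*v[0]+ca*v[1],v[2]))*1.5
    cv2.circle(im,tuple(int(a) for a in u),3,(0,0,255),-1)
cv2.imwrite("pics/w2.png",im)
E
```

```text
[424.89475367  37.01314015 110.60520617] [-3.14139319e+00 -1.50756613e-04  2.52664144e+00] [ 0.083  0.18   2.132 -0.     0.83  -0.872]
heel [(0.8, [444.0, 154.0, 34.0]), (0.68, [450.0, -74.0, 50.0]), (0.6, [435.0, 28.0, 44.0])]
```

View pics/w2.png

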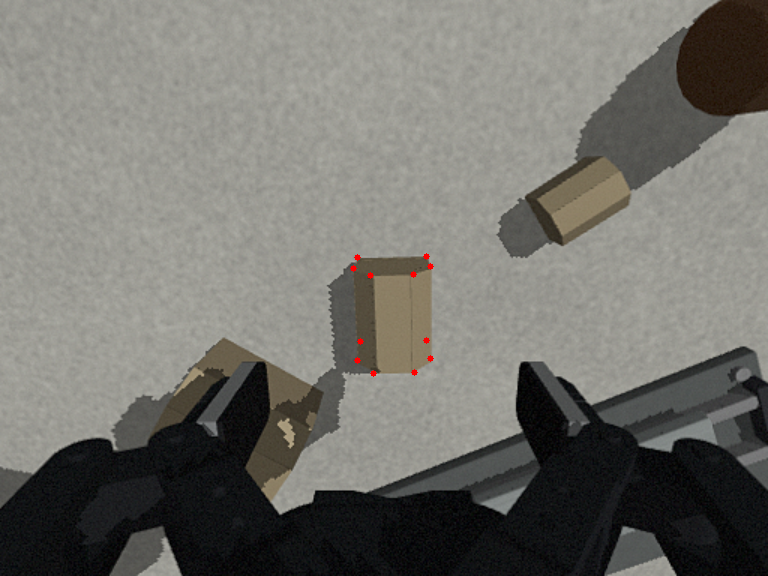

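The overlay matches the heel to about 1 mm, with its closed end towards the gripper at (395,370). The large look-alike's corner at (320,385) is close to the left finger, so I'll narrow the opening before going down.

```bash
python3 - <<'E'
from h import *
c=get_calibration("wrist");p,r=cur()
for uv in [(320,385),(225,340)]:
  for z in (0,40,65):
    w=pix2plane(c,np.array(uv)/1.5,z);print(z,w.round(),"tool",r.inv().apply(w-[424,36.4,0]).round())
planz(p,r,[424.1,36.4,4],.022,6,60)
E
```

```text
0 [462. -54.   0.] tool [-83. -52.   0.]
40 [448. -35.  40.] tool [-61. -44. -40.]
65 [439. -23.  65.] tool [-47. -39. -65.]
0 [395. -86.   0.] tool [ -48. -117.   -0.]
40 [391. -63.  40.] tool [ -30. -100.  -40.]
65 [388. -48.  65.] tool [-20. -89. -65.]
[[60, [0.2, -0.3, 17.8], [0.0, 0.0, -0.2]], [60, [0.2, -0.2, 17.8], [0.0, 0.0, -0.2]], [60, [0.1, -0.3, 17.9], [0.0, 0.0, -0.2]], [60, [0.2, -0.2, 17.8], [0.0, 0.0, -0.2]], [60, [0.2, -0.3, 17.8], [0.0, 0.0, -0.3]], [60, [0.2, -0.2, 17.8], [0.0, 0.0, -0.2]]]
```

Emit:
servo_tool(
  rows=[
    [60,[1,-2,10],[0,0,-1.2]],
    [60,[0,0,18],[0,0,0]],
    [60,[0,0,18],[0,0,0]],
    [60,[0,0,20],[0,0,0]],
    [60,[0,0,20],[0,0,0]],
    [60,[0,0,12],[0,0,0]],
    [60,[0,0,8],[0,0,0]],
    [60,[0,0,0],[0,0,0]],
  ],
)

```text
clock: 7.12
eef_pos: [423.3, 36.4, 4.2]
tcp_rot: [-3.141, -0.001, 2.549]
contact_force: [0.4, -0.5, -0.9]
opening: 0.7
```

Emit:
servo_tool(
  force=40,
  rows=[
    [30,[0,0,0],[0,0,0]],
    [30,[0,0,0],[0,0,0]],
    [30,[0,0,0],[0,0,0]],
    [30,[0,0,0],[0,0,0]],
    [30,[0,0,0],[0,0,0]],
  ],
)

```text
clock: 7.75
eef_pos: [424.0, 36.4, 5.1]
tcp_rot: [3.141, 0.001, 2.549]
contact_force: [-1.1, -0.5, 7.2]
opening: 0.52
```

```bash
python3 - <<'E'
from h import *
p,r=cur();P,Rc=planz(p+[0,0,50],r,[450,100,250],1.571-2.549,6,30);print(P,Rc.as_euler("xyz"))
E
```

```text
[[30, [2.3, 11.2, -32.5], [0.0, 0.0, 9.3]], [30, [4.1, 10.7, -32.4], [0.0, 0.0, 9.4]], [30, [5.8, 10.0, -32.5], [0.0, 0.0, 9.3]], [30, [7.3, 8.8, -32.5], [0.0, 0.0, 9.4]], [30, [8.6, 7.5, -32.5], [0.0, 0.0, 9.3]], [30, [9.8, 6.1, -32.4], [0.0, 0.0, 9.3]]]
[450.02408817 100.05246849 249.95838573] [ 3.14062789e+00 -1.95149271e-05  1.57147772e+00]
```

Emit:
servo_tool(
  rows=[
    [30,[0,0,-20],[0,0,0]],
    [30,[0,0,-30],[0,0,0]],
    [30,[2,11,-32],[0,0,9.3]],
    [30,[4,11,-32],[0,0,9.3]],
    [30,[6,10,-32],[0,0,9.3]],
    [30,[7,9,-32],[0,0,9.4]],
    [30,[9,8,-32],[0,0,9.4]],
    [30,[10,6,-32],[0,0,9.3]],
  ],
)

```text
clock: 8.75
eef_pos: [450.5, 101.0, 247.8]
tcp_rot: [3.141, -0.0, 1.566]
contact_force: [-0.1, 0.5, -1.1]
opening: 0.519
```

Emit:
servo_tool(
  rows=[
    [30,[0,0,0],[0,10,0]],
    [30,[0,0,0],[0,10,0]],
    [30,[0,0,0],[0,10,0]],
    [30,[0,0,0],[0,10,0]],
    [30,[0,0,0],[0,10,0]],
    [30,[0,0,0],[0,10,0]],
  ],
)

```text
clock: 9.5
eef_pos: [451.3, 99.7, 247.2]
tcp_rot: [3.135, -1.051, 1.575]
contact_force: [-0.1, 0.8, -1.3]
opening: 0.52
```

```bash
python3 - <<'E'
from h import *
p,r=cur();print(p,r.as_matrix().round(3),np.round(sense()["qpos"],3))
E
```

```text
[451.31345936  99.71700168 247.23631596] [[-0.002  1.     0.003]
 [ 0.496 -0.001  0.868]
 [ 0.868  0.003 -0.496]] [-0.453  0.36   2.017  0.903  1.474 -0.897]
```

The flip is going as planned, with q4 turning positive. I'll finish it and then turn the tool outward.

Emit:
servo_tool(
  rows=[
    [30,[0,0,0],[0,10,0]],
    [30,[0,0,0],[0,10,0]],
    [30,[0,0,0],[0,10,0]],
    [30,[0,0,0],[0,0,0]],
  ],
)

```text
clock: 10.0
eef_pos: [450.1, 100.6, 243.4]
tcp_rot: [-1.25, -1.563, -0.321]
contact_force: [0.0, -0.3, -0.6]
opening: 0.516
```

```bash
python3 - <<'E'
from h import *
p,r=cur();print(p,r.as_matrix().round(3),np.round(sense()["qpos"],3))
P,Rc=planz(p,r,[540,95,200],-np.pi/2,12,30);print(P,Rc.as_matrix().round(3))
E
```

```text
[450.1086356  100.61340151 243.35413417] [[ 0.008  1.    -0.   ]
 [-0.003  0.     1.   ]
 [ 1.    -0.008  0.003]] [-0.535  0.727  2.002  1.075  1.779 -1.202]
[[30, [-3.6, 7.5, -0.5], [-7.5, 0.1, 0.0]], [30, [-3.5, 7.5, 0.5], [-7.5, 0.0, 0.0]], [30, [-3.6, 7.4, 1.5], [-7.5, 0.1, -0.1]], [30, [-3.5, 7.1, 2.4], [-7.5, 0.0, 0.0]], [30, [-3.6, 6.8, 3.4], [-7.5, 0.1, 0.0]], [30, [-3.6, 6.2, 4.1], [-7.5, 0.0, 0.0]], [30, [-3.6, 5.7, 5.0], [-7.5, 0.1, 0.0]], [30, [-3.5, 5.0, 5.7], [-7.5, 0.1, 0.0]]]
[[30, [-3.6, 4.1, 6.2], [-7.5, 0.0, -0.1]], [30, [-3.6, 3.4, 6.7], [-7.5, 0.1, 0.0]], [30, [-3.6, 2.4, 7.1], [-7.5, 0.0, 0.0]], [30, [-3.7, 1.5, 7.4], [-7.5, 0.1, 0.0]]]
[540.01285348  94.95172531 199.96276106] [[-0.002  0.     1.   ]
 [-0.008 -1.     0.   ]
 [ 1.    -0.008  0.002]]
```

Emit:
servo_tool(
  rows=[
    [30,[-3.6,7.5,-0.5],[-7.5,0,0]],
    [30,[-3.5,7.5,0.5],[-7.5,0,0]],
    [30,[-3.6,7.4,1.5],[-7.5,0,0]],
    [30,[-3.5,7,2.5],[-7.5,0,0]],
    [30,[-3.6,7,3.5],[-7.5,0,0]],
    [30,[-3.6,6,4],[-7.5,0,0]],
  ],
)

```text
clock: 10.75
eef_pos: [496.1, 97.4, 226.7]
tcp_rot: [1.86, -1.564, 2.065]
contact_force: [-0.0, 1.7, -0.6]
opening: 0.519
```

Emit:
servo_tool(
  rows=[
    [30,[-3.6,6,5],[-7.5,0,0]],
    [30,[-3.5,5,6],[-7.5,0,0]],
    [30,[-3.6,4,6],[-7.5,0,0]],
    [30,[-3.6,3.5,7],[-7.5,0,0]],
    [30,[-3.6,2.5,7],[-7.5,0,0]],
    [30,[-3.7,1.5,7.5],[-7.5,0,0]],
    [30,[0,0,0],[0,0,0]],
  ],
)

```text
clock: 11.62
eef_pos: [549.2, 100.1, 198.2]
tcp_rot: [-2.602, -1.557, -0.401]
contact_force: [-0.4, 1.2, -1.7]
opening: 0.521
```

```bash
python3 - <<'E'
from h import *
import pickle
p,r=cur();print(p,r.as_matrix().round(3),np.round(sense()["qpos"],3))
c=get_calibration("wrist");im=grab_frame("wrist");pickle.dump(c,open("w3.pkl","wb"))
im=cv2.resize(im,(768,576),interpolation=cv2.INTER_CUBIC)
for P in [(623,14,36),(623,14,78),(642,122,88),(642,122,48),(598.5,-129.5,112)]:
    u=proj(c,P)*1.5;print(P,u);cv2.circle(im,tuple(int(a) for a in u),2,(0,0,255),-1)
cv2.imwrite("pics/w3.png",im)
E
```

```text
[549.20773154 100.08104205 198.17111639] [[ 0.013  0.138  0.99 ]
 [-0.006 -0.99   0.138]
 [ 1.    -0.007 -0.012]] [ 0.251  0.96   2.641  3.267  2.015 -1.508]
(623, 14, 36) [533.84750195 524.64521904]
(623, 14, 78) [539.90714581 473.27554048]
(642, 122, 88) [379.42549635 429.35701289]
(642, 122, 48) [380.30613713 475.54965575]
(598.5, -129.5, 112) [837.63297035 476.30286308]
```

View pics/w3.png

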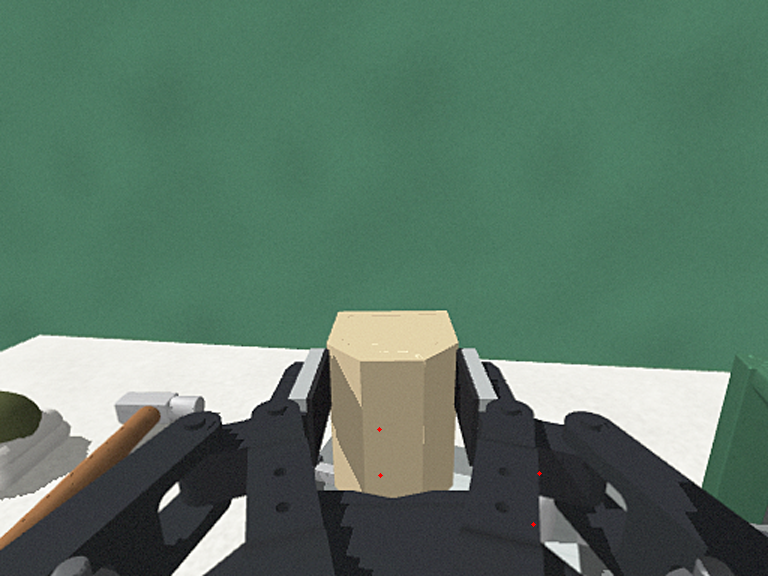

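The gripper hides the peg in this view. The heel is held upright and square, with its closed end up. q3 was near its limit, so I'll move outward to above the peg and level the tool exactly.

```bash
python3 - <<'E'
from h import *
p,r=cur()
Rt=R.from_matrix(np.array([[0,0,1],[0,-1,0],[1,0,0]]))
P,Rc=plan(p,r,np.array([641.8,13.8,140]),Rt,8,30);print(P,Rc.as_matrix().round(3))
E
```

```text
[[30, [-7.0, 12.2, 10.1], [-1.0, 0.1, 0.0]], [30, [-7.0, 12.0, 10.3], [-1.0, 0.1, -0.1]], [30, [-7.1, 11.8, 10.5], [-1.0, 0.1, 0.0]], [30, [-7.1, 11.6, 10.7], [-1.0, 0.1, -0.1]], [30, [-7.1, 11.5, 10.9], [-0.9, 0.1, 0.0]], [30, [-7.2, 11.2, 11.0], [-1.0, 0.1, -0.1]], [30, [-7.1, 11.1, 11.2], [-1.0, 0.1, 0.0]], [30, [-7.2, 10.8, 11.4], [-1.0, 0.1, -0.1]]]
[641.75791837  13.81204144 140.03568889] [[-0.  0.  1.]
 [ 0. -1.  0.]
 [ 1.  0.  0.]]
```

Emit:
servo_tool(
  rows=[
    [30,[-7,12.2,10.1],[-1,0.1,0]],
    [30,[-7,12,10.3],[-1,0.1,-0.1]],
    [30,[-7.1,11.8,10.5],[-1,0.1,0]],
    [30,[-7.1,11.6,10.7],[-1,0.1,-0.1]],
    [30,[-7.1,11.5,10.9],[-0.9,0.1,0]],
    [30,[-7.2,11.2,11],[-1,0.1,-0.1]],
    [30,[-7.1,11.1,11.2],[-1,0.1,0]],
    [30,[-7.2,10.8,11.4],[-1,0.1,-0.1]],
  ],
)

```text
clock: 12.68
eef_pos: [641.3, 8.3, 136.8]
tcp_rot: [2.367, -1.565, 0.766]
contact_force: [0.3, 0.2, -1.0]
opening: 0.521
```

Emit:
servo_tool(
  rows=[
    [30,[0,0,0],[0,0,0]],
    [30,[0,0,0],[0,0,0]],
  ],
)

```text
clock: 12.92
eef_pos: [640.4, 9.0, 137.4]
tcp_rot: [2.412, -1.565, 0.721]
contact_force: [-0.2, 0.1, -0.8]
opening: 0.518
```

```bash
python3 - <<'E'
from h import *
p,r=cur();print(p,r.as_matrix().round(3),np.round(sense()["qpos"],3),np.round(sense()["contact_force"],1))
ims=[]
for n in ["scene","top"]:
    c=get_calibration(n);im=grab_frame(n);cv2.imwrite(f"pics/{n}1raw.png",im)
    u=proj(c,[623,14,80]).astype(int);v=im[u[1]-40:u[1]+40,u[0]-40:u[0]+40]
    v=cv2.resize(v,(400,400),interpolation=cv2.INTER_CUBIC)
    # predicted heel mouth corners in red, peg foot circle in green
    for hx in (-19+24-43+19-24,):pass
    for a in (-1,1):
        for tz in (-43,5):
            w=p+r.apply([-47,23*a,tz]);q=(proj(c,w)-u+40)*5;cv2.circle(v,tuple(int(k) for k in q),3,(0,0,255),-1)
            w=p+r.apply([13,23*a,tz]);q=(proj(c,w)-u+40)*5;cv2.circle(v,tuple(int(k) for k in q),3,(255,0,0),-1)
    for th in np.arange(0,6.28,.3):
        q=(proj(c,[622.8+15*np.cos(th),13.8+15*np.sin(th),36])-u+40)*5;cv2.circle(v,tuple(int(k) for k in q),2,(0,255,0),-1)
    ims.append(v)
cv2.imwrite("pics/s1.png",np.hstack(ims))
E
```

```text
[640.36505816   9.03671652 137.37644161] [[ 0.004 -0.008  1.   ]
 [ 0.004 -1.    -0.008]
 [ 1.     0.004 -0.004]] [ 0.038  1.022  2.436  3.19   1.883 -1.559] [-0.2  0.1 -0.8]
```

View pics/s1.png

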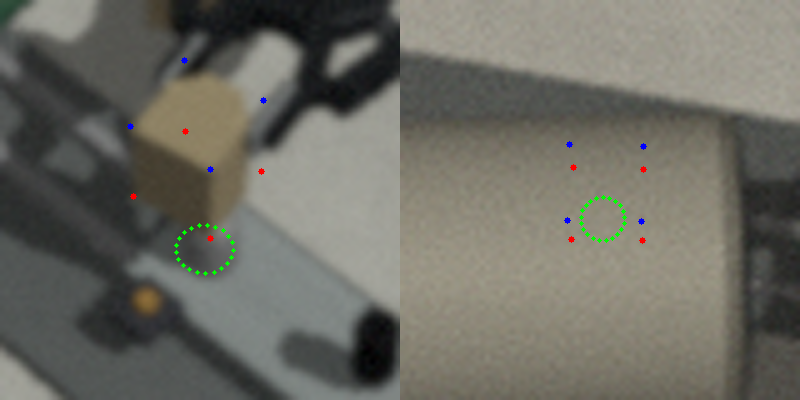

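In the scene crop the held heel matches its predicted corners to about 1 px, and the peg foot at (205,250) sits at the predicted circle. The top view is blocked by the arm. The lateral error is 5 mm in y; I'll correct that and go down by feel.

Emit:
servo_tool(
  rows=[
    [30,[0,-2.5,0.7],[0,0,0]],
    [30,[0,-2.3,0.7],[0,0,0]],
    [30,[-6,0,0],[0,0,0]],
    [30,[0,0,0],[0,0,0]],
  ],
)

```text
clock: 13.52
eef_pos: [642.0, 13.8, 130.7]
tcp_rot: [2.437, -1.565, 0.697]
contact_force: [0.1, -0.0, -0.5]
opening: 0.516
```

Emit:
servo_tool(
  rows=[
    [30,[-5,0,0],[0,0,0]],
    [30,[-5,0,0],[0,0,0]],
    [30,[-5,0,0],[0,0,0]],
    [30,[0,0,0],[0,0,0]],
  ],
)

```text
clock: 14.02
eef_pos: [641.9, 13.5, 115.7]
tcp_rot: [2.446, -1.565, 0.687]
contact_force: [-0.1, -0.7, -0.3]
opening: 0.52
```

Emit:
servo_tool(
  rows=[
    [30,[-5,0,0],[0,0,0]],
    [30,[-5,0,0],[0,0,0]],
    [30,[-5,0,0],[0,0,0]],
    [30,[0,0,0],[0,0,0]],
  ],
)

```text
clock: 14.52
eef_pos: [641.9, 13.5, 100.6]
tcp_rot: [2.478, -1.565, 0.655]
contact_force: [0.8, 1.5, -1.3]
opening: 0.519
```

Emit:
servo_tool(
  rows=[
    [30,[-5,0,0],[0,0,0]],
    [30,[-5,0,0],[0,0,0]],
    [30,[-3,0,0],[0,0,0]],
    [30,[0,0,0],[0,0,0]],
  ],
)

```text
clock: 15.02
eef_pos: [641.8, 13.4, 87.8]
tcp_rot: [2.464, -1.565, 0.669]
contact_force: [0.5, 1.8, -1.8]
opening: 0.515
```

Emit:
servo_tool(
  rows=[
    [30,[-1.5,0,0],[0,0,0]],
    [30,[-1.5,0,0],[0,0,0]],
    [30,[-1,0,0],[0,0,0]],
    [30,[0,0,0],[0,0,0]],
  ],
)

```text
clock: 15.52
eef_pos: [641.9, 13.4, 84.3]
tcp_rot: [2.382, -1.565, 0.751]
contact_force: [-0.1, 0.6, -0.8]
opening: 0.52
```

Emit:
servo_tool(
  rows=[
    [30,[-1,0,0],[0,0,0]],
    [30,[-1,0,0],[0,0,0]],
    [30,[-0.5,0,0],[0,0,0]],
    [30,[0,0,0],[0,0,0]],
  ],
)

```text
clock: 16.02
eef_pos: [641.9, 13.3, 83.2]
tcp_rot: [1.763, -1.567, 1.37]
contact_force: [-2.7, 0.5, 6.8]
opening: 0.518
```

Contact came at z = 83.2 with 6.8 N, which is the expected home height. One small press, then release.

Emit:
servo_tool(
  rows=[
    [30,[-0.7,0,0],[0,0,0]],
    [30,[0,0,0],[0,0,0]],
  ],
)

```text
clock: 16.27
eef_pos: [641.9, 13.3, 83.2]
tcp_rot: [1.366, -1.567, 1.767]
contact_force: [-4.2, 1.6, 10.1]
opening: 0.518
```

Emit:
servo_tool(
  rows=[
    [66,[0,0,0],[0,0,0]],
    [66,[0,0,0],[0,0,0]],
    [66,[0,0,0],[0,0,0]],
  ],
)

```text
clock: 16.65
eef_pos: [641.9, 13.3, 80.9]
tcp_rot: [2.409, -1.565, 0.724]
contact_force: [0.3, 1.2, -0.1]
opening: 0.77
```

Released, and the gripper sank a couple of mm freely. I'll back straight out, raise the arm, and turn the tool left.

Emit:
servo_tool(
  rows=[
    [70,[1,0,-6],[0,0,0]],
    [70,[0,0,-14],[0,0,0]],
    [70,[0,0,-20],[0,0,0]],
    [70,[0,0,-15],[0,0,0]],
    [70,[20,0,0],[0,0,0]],
    [70,[35,0,0],[0,0,0]],
    [70,[40,0,0],[0,0,0]],
    [70,[30,0,0],[0,0,0]],
  ],
)

```text
clock: 17.65
eef_pos: [586.7, 14.3, 208.3]
tcp_rot: [2.434, -1.565, 0.699]
contact_force: [-0.7, -0.1, 0.5]
opening: 0.819
```

```bash
python3 - <<'E'
from h import *
p,r=cur();print(p,r.as_matrix().round(3),np.round(sense()["qpos"],3))
P,Rc=planz(p,r,[520,110,260],np.pi/2,10,70);print(P,Rc.as_matrix().round(3))
E
```

```text
[586.66968655  14.31924175 208.31253813] [[ 0.005 -0.008  1.   ]
 [ 0.004 -1.    -0.008]
 [ 1.     0.004 -0.004]] [ 0.072  0.871  2.594  3.226  1.889 -1.548]
[[70, [5.2, -9.5, -6.8], [9.0, 0.0, 0.0]], [70, [5.1, -10.4, -5.2], [9.0, 0.1, -0.1]], [70, [5.3, -11.1, -3.5], [9.0, 0.0, 0.0]], [70, [5.2, -11.5, -1.7], [9.0, 0.0, -0.1]], [70, [5.2, -11.7, 0.1], [9.0, 0.1, 0.0]], [70, [5.2, -11.4, 2.0], [9.0, 0.0, 0.0]], [70, [5.2, -11.1, 3.7], [9.0, 0.0, -0.1]], [70, [5.3, -10.3, 5.4], [9.0, 0.1, 0.0]]]
[[70, [5.2, -9.4, 6.9], [9.0, 0.0, -0.1]], [70, [5.2, -8.1, 8.3], [9.0, 0.0, 0.0]]]
[519.9813458  110.00264844 259.97715059] [[-0.004  1.     0.008]
 [ 0.005 -0.008  1.   ]
 [ 1.     0.004 -0.005]]
```

Emit:
servo_tool(
  rows=[
    [85,[5,-9.6,0],[9,0,0]],
    [85,[5,-9.5,1.5],[9,0,0]],
    [85,[5,-9,3],[9,0,0]],
    [85,[5,-8.6,4.4],[9,0,0]],
    [85,[5,-7.8,5.6],[9,0,0]],
    [85,[5,-6.8,6.8],[9,0,0]],
    [85,[5,-5.6,7.8],[9,0,0]],
    [85,[5,-4.4,8.6],[9,0,0]],
  ],
)

```text
clock: 18.65
eef_pos: [597.3, 85.5, 243.1]
tcp_rot: [-1.453, -1.558, -0.527]
contact_force: [-0.1, -0.2, 0.4]
opening: 0.994
```

Emit:
servo_tool(
  rows=[
    [85,[5,-3,9],[9,0,0]],
    [85,[5,-1.5,9.5],[9,0,0]],
    [85,[0,0,0],[0,-10,0]],
    [85,[0,0,0],[0,-10,0]],
    [85,[0,0,0],[0,-10,0]],
    [85,[0,0,0],[0,-10,0]],
    [85,[0,0,0],[0,-10,0]],
    [85,[0,0,0],[0,-10,0]],
  ],
)

```text
clock: 19.65
eef_pos: [599.1, 104.4, 253.3]
tcp_rot: [-3.129, -0.524, 1.464]
contact_force: [-0.6, 0.6, -1.2]
opening: 0.995
```

```bash
python3 - <<'E'
from h import *
p,r=cur();print(p,r.as_matrix().round(3),np.round(sense()["qpos"],3))
P,Rc=plan(p,r,p,down(np.pi/2),3,85);print(P,Rc.as_matrix().round(3))
planz(P,Rc,[638,121,180],2.97-np.pi/2,10,85)
E
```

```text
[599.0912825  104.39336605 253.33375844] [[ 0.092  0.995  0.041]
 [ 0.861 -0.1    0.498]
 [ 0.5   -0.011 -0.866]] [-0.135  0.302  1.716  0.563  1.212 -0.257]
[[85, [0.0, 0.0, 0.0], [0.3, -10.0, -1.9]], [85, [0.0, 0.0, 0.0], [0.3, -10.0, -2.0]], [85, [0.0, 0.0, 0.0], [0.3, -10.0, -1.9]]]
[599.0912825  104.39336605 253.33375844] [[-0.  1.  0.]
 [ 1.  0.  0.]
 [ 0.  0. -1.]]
[[85, [1.7, 3.9, 7.3], [0.0, 0.0, -8.0]], [85, [1.1, 4.1, 7.4], [0.0, 0.0, -8.0]], [85, [0.5, 4.2, 7.3], [0.0, 0.0, -8.1]], [85, [-0.1, 4.2, 7.3], [0.0, 0.0, -8.0]], [85, [-0.6, 4.2, 7.4], [0.0, 0.0, -8.0]], [85, [-1.3, 4.0, 7.3], [0.0, 0.0, -8.0]], [85, [-1.7, 3.8, 7.3], [0.0, 0.0, -8.0]], [85, [-2.4, 3.6, 7.4], [0.0, 0.0, -8.0]]]
[[85, [-2.7, 3.2, 7.3], [0.0, 0.0, -8.1]], [85, [-3.2, 2.7, 7.3], [0.0, 0.0, -8.0]]]
```

Emit:
servo_tool(
  rows=[
    [85,[0,0,0],[0.3,-10,-2]],
    [85,[0,0,0],[0.3,-10,-2]],
    [85,[0,0,0],[0.3,-10,-2]],
    [85,[1.7,4,7],[0,0,-8]],
    [85,[1,4,7],[0,0,-8]],
    [85,[0.5,4,7],[0,0,-8]],
    [85,[0,4,7],[0,0,-8]],
    [85,[-0.6,4,7],[0,0,-8]],
  ],
)

```text
clock: 20.65
eef_pos: [617.4, 113.0, 216.9]
tcp_rot: [3.14, -0.004, 2.278]
contact_force: [-0.1, 0.4, -0.5]
opening: 0.993
```

Emit:
servo_tool(
  rows=[
    [85,[-1.3,4,7],[0,0,-8]],
    [85,[-1.7,4,7],[0,0,-8]],
    [85,[-2.4,3.6,7],[0,0,-8]],
    [85,[-2.7,3.2,7],[0,0,-8]],
    [85,[-3.2,2.7,7],[0,0,-8]],
    [85,[0,0,0],[0,0,0]],
  ],
)

```text
clock: 21.4
eef_pos: [636.9, 121.5, 181.8]
tcp_rot: [3.137, -0.002, 2.97]
contact_force: [0.3, -0.1, -0.1]
opening: 0.994
```

```bash
python3 - <<'E'
from h import *
import pickle
p,r=cur();print(p,r.as_euler("xyz"),np.round(sense()["qpos"],3))
c=get_calibration("wrist");im=grab_frame("wrist");pickle.dump(c,open("w4.pkl","wb"));cv2.imwrite("pics/w4raw.png",im)
im=cv2.resize(im,(768,576),interpolation=cv2.INTER_CUBIC)
for P in [(642,122.4,88),(598.5,-129.5,112),(645.8,-137.8,16),(622.8,13.8,96)]:
    u=proj(c,P)*1.5;print(P,u);cv2.circle(im,tuple(int(a) for a in u),2,(0,0,255),-1)
for v in ([-24,-23],[-24,23],[24,23],[24,-23]):
  for z in (36,96):
    u=proj(c,(622.8+v[0],13.8+v[1],z))*1.5;cv2.circle(im,tuple(int(a) for a in u),2,(255,0,255) if z==96 else (0,255,0),-1)
cv2.imwrite("pics/w4.png",im)
E
```

```text
[636.8973629  121.51393152 181.80169078] [ 3.13742087e+00 -2.34586225e-03  2.97042957e+00] [ 0.184  0.414  1.605  0.005  1.124 -1.218]
(642, 122.4, 88) [395.79723521 291.46755085]
(598.5, -129.5, 112) [-41.4023409  303.71948539]
(645.8, -137.8, 16) [ 86.97266917 322.46266066]
(622.8, 13.8, 96) [217.50593142 294.69553903]
```

View pics/w4.png

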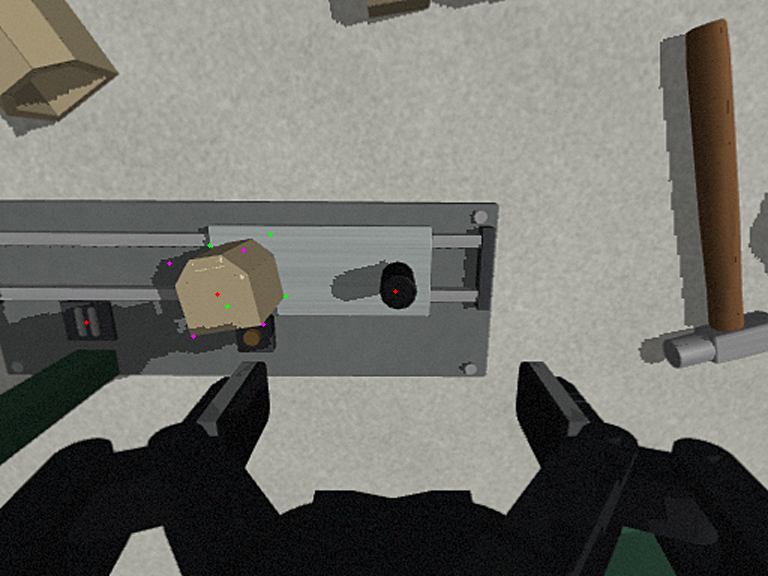

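The wrist view shows the heel standing upright on the carriage, top centre near (218,294). The knob top is at (398,292) and the notch between its ridges at (86,321). All agree with predictions to about 1 mm. I'll descend onto the knob.

Emit:
servo_tool(
  rows=[
    [60,[-5,2.6,15],[0,0,0]],
    [60,[0,0,25],[0,0,0]],
    [60,[0,0,25],[0,0,0]],
    [60,[0,0,25],[0,0,0]],
    [60,[0,0,22],[0,0,0]],
    [60,[0,0,20],[0,0,0]],
    [60,[0,0,0],[0,0,0]],
  ],
)

```text
clock: 22.32
eef_pos: [642.6, 123.8, 49.3]
tcp_rot: [3.137, -0.002, 2.971]
contact_force: [0.4, 0.2, -0.3]
opening: 0.704
```

Emit:
servo_tool(
  force=50,
  rows=[
    [15,[0,0,0],[0,0,0]],
    [15,[0,0,0],[0,0,0]],
    [15,[0,0,0],[0,0,0]],
    [15,[0,0,0],[0,0,0]],
    [15,[0,0,0],[0,0,0]],
    [15,[0,0,0],[0,0,0]],
  ],
)

```text
clock: 23.08
eef_pos: [644.8, 124.2, 52.6]
tcp_rot: [3.136, 0.003, 2.971]
contact_force: [-1.3, -0.4, 7.4]
opening: 0.255
```

Gripped; the opening matches the knob. I'll relieve the vertical load and start sliding along -tool y, which is jig -y.

Emit:
servo_tool(
  rows=[
    [15,[0,0,-3],[0,0,0]],
    [15,[0,-5,0],[0,0,0]],
    [15,[0,-10,0],[0,0,0]],
    [15,[0,-10,0],[0,0,0]],
    [15,[0,-10,0],[0,0,0]],
    [15,[0,0,0],[0,0,0]],
  ],
)

```text
clock: 23.82
eef_pos: [638.2, 88.4, 52.9]
tcp_rot: [3.137, 0.002, 2.971]
contact_force: [6.2, -2.1, -14.7]
opening: 0.253
```

```bash
cat > st.py <<'E'
from h import *
u=np.array([.171,.985,0]);v=np.array([.985,-.171,0]);p0=np.array([644.8,124.2,0])
for _ in range(1):
    s=sense();p=np.array(s["eef_pos"]);f=np.array(s["contact_force"])
    print("slid %.1f lat %.1f z %.1f  F along %.1f lat %.1f z %.1f open %.3f torque %s"%(-(p-p0)@u,(p-p0)@v,p[2],f@u,f@v,f[2],s["opening"],np.round(s["wrist_torque"],2)))
E
python3 st.py
```

```text
slid 36.4 lat -0.3 z 52.9  F along -1.0 lat 6.5 z -14.7 open 0.253 torque [-0.39 -1.05  0.01]
```

Emit:
servo_tool(
  rows=[
    [15,[-0.7,0,2],[0,0,0]],
    [15,[0,-10,0],[0,0,0]],
    [15,[0,-12,0],[0,0,0]],
    [15,[0,-12,0],[0,0,0]],
    [15,[0,-12,0],[0,0,0]],
    [15,[0,0,0],[0,0,0]],
  ],
)

```text
clock: 24.58
eef_pos: [630.1, 43.0, 52.6]
tcp_rot: [3.137, 0.0, 2.971]
contact_force: [-4.5, 0.4, 8.1]
opening: 0.254
```

```bash
python3 st.py
```

```text
slid 82.5 lat -0.6 z 52.6  F along -0.4 lat -4.5 z 8.1 open 0.254 torque [-0.08  0.78  0.04]
```

Emit:
servo_tool(
  rows=[
    [15,[0.3,0,-0.7],[0,0,0]],
    [15,[0,-10,0],[0,0,0]],
    [15,[0,-10,0],[0,0,0]],
    [15,[0,-10,0],[0,0,0]],
    [15,[0,-10,0],[0,0,0]],
    [15,[0,0,0],[0,0,0]],
  ],
)

```text
clock: 25.32
eef_pos: [623.0, 3.2, 52.6]
tcp_rot: [3.137, -0.0, 2.971]
contact_force: [-5.8, -0.7, 6.3]
opening: 0.254
```

```bash
python3 st.py
```

```text
slid 122.9 lat -0.8 z 52.6  F along -1.6 lat -5.6 z 6.3 open 0.254 torque [0.01 0.88 0.  ]
```

Emit:
servo_tool(
  rows=[
    [15,[0.4,-3,-0.5],[0,0,0]],
    [15,[0,-3,0],[0,0,0]],
  ],
)

```text
clock: 25.58
eef_pos: [622.1, -1.5, 52.7]
tcp_rot: [3.136, 0.001, 2.971]
contact_force: [-3.4, 3.1, 1.7]
opening: 0.252
```

Emit:
servo_tool(
  rows=[
    [15,[0,-1,0],[0,0,0]],
    [15,[0,-1,0],[0,0,0]],
  ],
)

```text
clock: 25.82
eef_pos: [621.8, -3.1, 52.7]
tcp_rot: [3.136, 0.001, 2.971]
contact_force: [-4.0, 2.4, 1.4]
opening: 0.251
```

Emit:
servo_tool(
  rows=[
    [15,[0,-1,0],[0,0,0]],
    [15,[0,-1,0],[0,0,0]],
  ],
)

```text
clock: 26.08
eef_pos: [621.5, -5.0, 52.7]
tcp_rot: [3.136, 0.001, 2.971]
contact_force: [-4.3, 2.5, 1.3]
opening: 0.251
```

Emit:
servo_tool(
  rows=[
    [15,[0,-1,0],[0,0,0]],
  ],
)

```text
clock: 26.2
eef_pos: [621.3, -6.0, 52.7]
tcp_rot: [3.136, 0.001, 2.971]
contact_force: [-4.9, 2.1, 1.7]
opening: 0.25
```

Emit:
servo_tool(
  rows=[
    [15,[0,-1,0],[0,0,0]],
  ],
)

```text
clock: 26.32
eef_pos: [621.2, -7.0, 52.7]
tcp_rot: [3.136, 0.001, 2.971]
contact_force: [-5.3, 1.7, 0.9]
opening: 0.253
```

Emit:
servo_tool(
  rows=[
    [15,[0,-1,0],[0,0,0]],
  ],
)

```text
clock: 26.45
eef_pos: [621.0, -8.0, 52.7]
tcp_rot: [3.136, 0.001, 2.971]
contact_force: [-3.8, 2.6, 0.8]
opening: 0.253
```

```bash
python3 st.py
```

```text
slid 134.3 lat -0.9 z 52.7  F along 1.9 lat -4.2 z 0.8 open 0.253 torque [0.4  0.77 0.02]
```

Emit:
servo_tool(
  rows=[
    [15,[0.2,-1,0],[0,0,0]],
  ],
)

```text
clock: 26.58
eef_pos: [620.8, -9.0, 52.7]
tcp_rot: [3.136, 0.001, 2.971]
contact_force: [-3.2, 1.0, -0.7]
opening: 0.254
```

Emit:
servo_tool(
  rows=[
    [15,[0,-1,0],[0,0,0]],
  ],
)

```text
clock: 26.7
eef_pos: [620.7, -9.8, 52.7]
tcp_rot: [3.136, 0.001, 2.971]
contact_force: [-4.1, 4.9, 0.0]
opening: 0.25
```

Emit:
servo_tool(
  rows=[
    [15,[0,-1,0],[0,0,0]],
  ],
)

```text
clock: 26.82
eef_pos: [620.6, -10.2, 52.7]
tcp_rot: [3.135, 0.001, 2.971]
contact_force: [-2.3, 8.8, 0.6]
opening: 0.251
```

Emit:
servo_tool(
  rows=[
    [15,[0,-1,0],[0,0,0]],
  ],
)

```text
clock: 26.95
eef_pos: [620.5, -10.9, 52.7]
tcp_rot: [3.135, 0.001, 2.971]
contact_force: [-3.0, 8.5, -0.9]
opening: 0.252
```

Emit:
servo_tool(
  rows=[
    [15,[0,-1,0],[0,0,0]],
  ],
)

```text
clock: 27.08
eef_pos: [620.3, -12.0, 52.7]
tcp_rot: [3.135, 0.001, 2.971]
contact_force: [-4.0, 6.6, -0.8]
opening: 0.243
```

Emit:
servo_tool(
  rows=[
    [15,[0,-1,0],[0,0,0]],
  ],
)

```text
clock: 27.2
eef_pos: [620.0, -13.2, 52.7]
tcp_rot: [3.135, 0.001, 2.971]
contact_force: [-4.1, 4.6, -0.1]
opening: 0.249
```

```bash
python3 st.py
```

```text
slid 139.6 lat -0.9 z 52.7  F along 3.9 lat -4.8 z -0.1 open 0.249 torque [ 0.92  0.62 -0.03]
```

Emit:
servo_tool(
  rows=[
    [15,[0.2,-1,0],[0,0,0]],
  ],
)

```text
clock: 27.32
eef_pos: [619.8, -14.5, 52.7]
tcp_rot: [3.136, 0.001, 2.971]
contact_force: [-3.6, 3.3, -0.8]
opening: 0.251
```

Emit:
servo_tool(
  rows=[
    [15,[0,-1,0],[0,0,0]],
  ],
)

```text
clock: 27.45
eef_pos: [619.6, -15.9, 52.7]
tcp_rot: [3.136, 0.001, 2.972]
contact_force: [-3.8, 0.9, -0.6]
opening: 0.25
```

Emit:
servo_tool(
  rows=[
    [15,[0,-1,0],[0,0,0]],
  ],
)

```text
clock: 27.58
eef_pos: [619.3, -17.2, 52.7]
tcp_rot: [3.137, 0.001, 2.971]
contact_force: [-3.0, 0.4, -0.7]
opening: 0.249
```

Emit:
servo_tool(
  rows=[
    [15,[0,-1,0],[0,0,0]],
  ],
)

```text
clock: 27.7
eef_pos: [619.1, -18.4, 52.7]
tcp_rot: [3.137, 0.001, 2.972]
contact_force: [-4.4, -1.8, -0.6]
opening: 0.253
```

Emit:
servo_tool(
  rows=[
    [15,[0,0,0],[0,0,0]],
  ],
)

```text
clock: 27.82
eef_pos: [619.1, -18.5, 52.7]
tcp_rot: [3.137, 0.001, 2.971]
contact_force: [-3.6, -3.3, -0.8]
opening: 0.252
```

```bash
python3 st.py
```

```text
slid 145.0 lat -1.0 z 52.7  F along -3.9 lat -2.9 z -0.8 open 0.252 torque [-0.51  0.68  0.01]
```

The force rose at about 136 mm, peaked at about 8.5 N, and has now turned round (-3.9), so the ball is being drawn in. I'll use finer steps to the bottom of the notch.

Emit:
servo_tool(
  rows=[
    [15,[0,-0.7,0],[0,0,0]],
  ],
)

```text
clock: 27.95
eef_pos: [619.0, -18.9, 52.7]
tcp_rot: [3.137, 0.001, 2.971]
contact_force: [-4.3, -1.4, -1.3]
opening: 0.248
```

Emit:
servo_tool(
  rows=[
    [15,[0,-0.7,0],[0,0,0]],
  ],
)

```text
clock: 28.08
eef_pos: [619.0, -19.3, 52.7]
tcp_rot: [3.136, 0.001, 2.971]
contact_force: [-3.6, -1.2, -0.8]
opening: 0.251
```

Emit:
servo_tool(
  rows=[
    [15,[0,-0.6,0],[0,0,0]],
  ],
)

```text
clock: 28.2
eef_pos: [618.9, -19.6, 52.7]
tcp_rot: [3.136, 0.001, 2.971]
contact_force: [-3.0, 1.4, -1.9]
opening: 0.252
```

Emit:
servo_tool(
  rows=[
    [15,[0,0,0],[0,0,0]],
  ],
)

```text
clock: 28.32
eef_pos: [618.9, -19.6, 52.7]
tcp_rot: [3.136, 0.001, 2.971]
contact_force: [-3.4, -0.9, -1.9]
opening: 0.253
```

```bash
python3 st.py
```

```text
slid 146.1 lat -0.9 z 52.7  F along -1.5 lat -3.2 z -1.9 open 0.253 torque [ 0.04  0.51 -0.07]
```

Emit:
servo_tool(
  rows=[
    [15,[0,-0.6,0],[0,0,0]],
    [15,[0,0,0],[0,0,0]],
  ],
)

```text
clock: 28.58
eef_pos: [618.8, -20.0, 52.7]
tcp_rot: [3.136, 0.001, 2.971]
contact_force: [-3.1, 2.1, -1.7]
opening: 0.251
```

Emit:
servo_tool(
  rows=[
    [15,[0,-0.6,0],[0,0,0]],
    [15,[0,0,0],[0,0,0]],
  ],
)

```text
clock: 28.82
eef_pos: [618.7, -20.6, 52.7]
tcp_rot: [3.136, 0.001, 2.971]
contact_force: [-2.9, 4.3, -1.7]
opening: 0.249
```

```bash
python3 st.py
python3 - <<'E'
from h import *
c=get_calibration("wrist");im=grab_frame("wrist");cv2.imwrite("pics/w5raw.png",im);a=cv2.resize(im,(768,576),interpolation=cv2.INTER_CUBIC)
cv2.imwrite("pics/w5.png",a)
n="scene";c=get_calibration(n);im=grab_frame(n)
u=proj(c,[620,-80,60]).astype(int);cv2.imwrite("pics/s5.png",cv2.resize(im[u[1]-60:u[1]+60,u[0]-80:u[0]+80],(800,600),interpolation=cv2.INTER_CUBIC))
E
```

```text
slid 147.1 lat -0.9 z 52.7  F along 3.7 lat -3.5 z -1.7 open 0.249 torque [0.76 0.36 0.03]
```

View pics/w5.png

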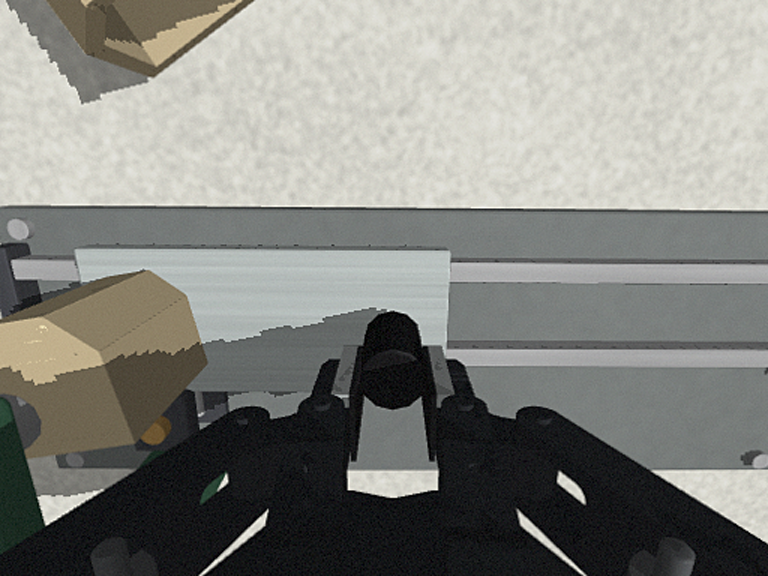

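View pics/s5.png

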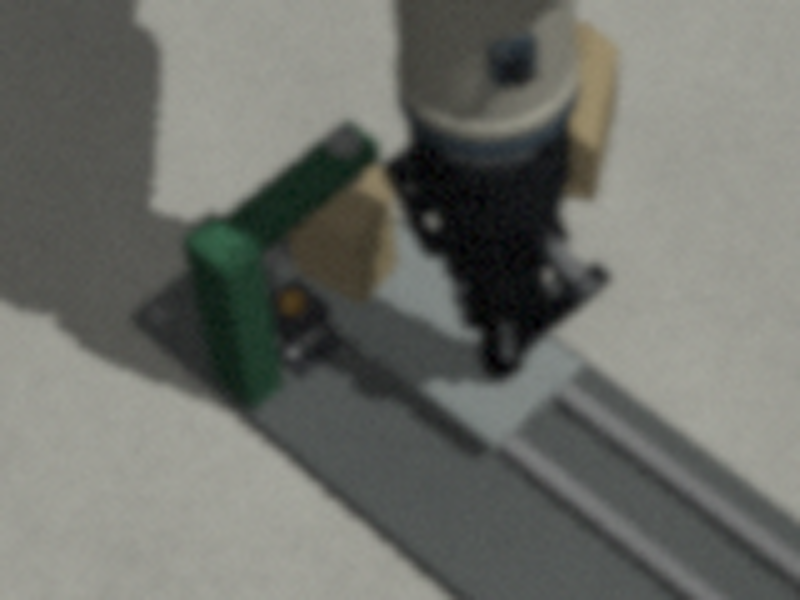

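Both pictures show the heel upright on the carriage under the bracket arm, the ear's spring ball at the bracket's foot (155,430 in the wrist view), and the fingers on the knob. The force crossed from -1.5 at 146.1 mm to +3.7 at 147.1, so the notch centre is about 146.4. I'll ease back slightly.

Emit:
servo_tool(
  rows=[
    [15,[0,0.6,0],[0,0,0]],
    [15,[0,0,0],[0,0,0]],
    [15,[0,0,0],[0,0,0]],
  ],
)

```text
clock: 29.3
eef_pos: [618.7, -20.5, 52.7]
tcp_rot: [3.136, 0.001, 2.971]
contact_force: [-3.1, 1.4, -1.6]
opening: 0.252
```

```bash
python3 st.py
```

```text
slid 146.9 lat -0.9 z 52.7  F along 0.8 lat -3.3 z -1.6 open 0.252 torque [0.24 0.45 0.02]
```

Emit:
servo_tool(
  rows=[
    [15,[0,0.5,0],[0,0,0]],
    [15,[0,0,0],[0,0,0]],
    [15,[0,0,0],[0,0,0]],
    [15,[0,0,0],[0,0,0]],
  ],
)

```text
clock: 29.8
eef_pos: [618.8, -20.1, 52.7]
tcp_rot: [3.136, 0.001, 2.971]
contact_force: [-2.9, -0.4, -3.6]
opening: 0.249
```

```bash
python3 st.py; python3 -c "
from rig import *
print(sign_off())"
```

```text
slid 146.5 lat -0.9 z 52.7  F along -0.9 lat -2.8 z -3.6 open 0.249 torque [-0.16  0.54  0.05]
the job is handed in; nothing more can be done
None
```

The heel blank is on the peg, open end down and fully home. The carriage is in the notch with the gripper still holding the knob, and I handed the job in at 29.8 s.

- **Heel:** I took the middle-sized blank by its flat sides, turned it over, lowered it onto the peg and let go. It touched down at the expected height, with 7–10 N of contact. Later wrist and scene pictures show it standing upright on the carriage.
- **Carriage:** I slid it by the knob for 146.5 mm. The force rose to about 8.5 N on the ridge, turned round to about -4 N as the ball was drawn in, then rose again to about +3.7 N at 147.1 mm. I eased back to the middle, where about 1 N was left along the rails and about 3 N sideways.
- **Checks that fell short:** The seating was judged by height, contact force and pictures, because I had no direct view of the rim on the carriage top. One wrist picture and one top view were blocked by the gripper and arm.
- **Bystanders:** I kept clear of the jar, hammer and bundle throughout. I did not photograph them again at the end.

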